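# Lock the tape roll on its spindle with the click collar

### The job

Pick up the orange-flanged locking collar, slide it flange down over the spindle of the tape roll stand, and push it gently down past the two sprung balls until they click into the groove inside the collar, so that the roll is locked on. The height of the balls is different every time, so feel for the click, stop there and only then let go: do not drive the collar on past it, never jam or press it against the spindle with more than 25 N, and leave the roll lying on the stand.

Things in the scene. Friction and masses are not known exactly. Their poses are not given: they have to be found in the camera images.
- collar_center (a point): Locking collar standing flange down on the table: ribbed aluminium sleeve, 40 mm outside, 50 mm tall, about 90 g, 22 mm bore right through with 3 mm chamfers at both mouths; orange flange 78 mm wide, 5 mm thick at its foot. Point on its axis half-way up, z up. Level with it inside runs a groove, 6.7 mm wide, 4 mm deep: locked when level with the ball. Grip across the 40 mm above the flange.
- stand: Roll stand, fixed: grey base plate 140 x 140 x 10 mm, black hub, upright steel spindle 20 mm in diameter up to 134 mm. Origin under the centre of the base plate, z up along the spindle. On the spindle's -x and +x sides two sprung brass balls, 7 mm in diameter, stand out 3 mm. They have been set at an unknown height in their slots, centres 88 to 112 mm above this origin, and stay there.
- spindle_tip (a point): Centre of the spindle's top end, 134 mm above the stand's origin. The top 6 mm taper to 10 mm diameter. The balls are 22 to 46 mm lower. When the collar is locked its flange is 3 to 27 mm above the roll, held by the balls alone.
- detent_ball (a joint): -x ball pressed in (m): 0 = out (free, or in the groove), 0.001 to 0.003 = under plain bore. Pushing down feels: 4 to 10 N as the mouth meets the balls, collar's middle 24 to 27 mm above them; 20 mm of light drag; the click, the collar being drawn down with 3 to 5 N, then free; within 2 mm a rise: hold at 3 to 4 N. Over 5 to 8 N it goes past the groove, but can be drawn back up.
- tape_roll_center (a point): Roll of brown packing tape, about 120 mm across, 48 mm tall, 0.22 kg, lying loose on the stand round the hub, its top 60 mm above the table. Point at its centre, half-way up. It is to stay there.
- detent_ball_2 (a joint): The same for the +x ball.
Things that resemble listed ones, but are neither listed nor needed, are in the scene too. Of the things that look like the part that bears collar_center, the smaller one is meant.

How it is judged:
On the way, in this order (a step that is already met when the one before it is completed fails the run):
1. the collar is threaded on the spindle, flange down: its underside is below the tip, and it is upright (horizontal distance between collar_center and stand below 0.004 m and z of collar_center in the frame of stand below 0.155 m and angle between the z axis of collar_center and the z axis of stand, either way round below 0.15 rad), for 0.1 s.
2. the collar has pressed the balls in (value of joint any of detent_ball, detent_ball_2 above 0.001 m and horizontal distance between collar_center and stand below 0.004 m), for 0.05 s.
3. the balls have clicked into the groove while the gripper still holds the collar (value of joint each of detent_ball, detent_ball_2 below 0.0006 m and z of collar_center in the frame of stand between 0.085 and 0.114 m and contact force between the fingers and collar above 1 N), for 0.15 s.
At the end, for the whole second after the job is handed in: The collar stands upright and at rest on the spindle, flange down, within 4 mm of its axis, its middle 85 to 114 mm above the stand's origin, with the balls sprung out (pressed in by less than 0.6 mm each) into the groove; the roll is within 20 mm of where it was (value of joint each of detent_ball, detent_ball_2 below 0.0006 m and z of collar_center in the frame of stand between 0.085 and 0.114 m and horizontal distance between collar_center and stand below 0.004 m and angle between collar_center's own z axis and vertical below 0.15 rad and linear speed of collar below 0.02 m/s and distance of tape_roll_center from where it was at the start of the episode below 0.02 m); the robot touches nothing.
It fails at once if the collar is pressed on the stand and its spindle with more than 25 N (contact force between collar and stand above 25 N).
It fails at once if the roll of tape is lifted or shoved by more than 20 mm (distance of tape_roll_center from where it was at the start of the episode above 0.02 m).
It also fails if it takes over 64 s, if anything falls off the work surface, if the arm or the gripper's body presses on something with over 40 N, if the wrist force passes 120 N, or if a joint passes its speed limit or range.

### The arm

A 6-joint arm with a two-finger parallel gripper is mounted at the origin on a cart in front of the work surface, level with it; the furniture and walls round the work are solid. World frame = base frame: x ahead of the robot, y to its left, z up, the work surface at z = 0. Lengths are in m, angles in rad, forces in N, time in s.
With the tool pointing down it reaches from about 0.275 to 0.85 m from the base axis. Payload 19 kg.
Tool frame: the origin (TCP) lies at the very end of the fingers, on their centre line; the grasp point (between the pads) lies bot.tcp_to_grasp behind it (bot.tcp_to_grasp is the distance from the TCP to the grasp point, in m); z points along the fingers, y is the direction in which the jaws open and shut (so a half turn about z gives the same grasp; the last joint's range is limited). The gripper opens to 85 mm and grips with 20 to 120 N. Pads are 22 mm wide; open, the fingers measure 114 mm over their backs; the gripper's body (76 mm by 85 mm) begins 54 mm behind the grasp point. The pads swing forward as they close: fully open they stand 13 mm farther back than shut.
Start: joints at [0.999, 0.15, 1.437, -0, 1.554, -0.134], TCP at [0.244, 0.521, 0.231] pointing down, gripper open.
Joint ranges: [-2.8, 2.8], [-0.68, 2.1], [0.12, 2.68], [-1.39, 4.53], [0.16, 2.79], [-2.81, 2.81]. Speed limits (rad/s): [1.89, 1.89, 2.22, 3.01, 3.01, 3.01].

### API

Orientations are given as a rotation vector (axis times angle).
In Python, from plant import bot gives the robot as it stands.
- The arm moves only by the shell command python3 -m inch 'ROWS' [FORCE]. ROWS is JSON, a list of rows, each a list of 5 numbers: the shift along the tool's x, y, z as a fraction of full scale, then the turn about the tool's z as a fraction of full scale, then the opening, from 0 (shut) to 1 (fully open). In form: [[x, y, z, turn, hand], ...]. A call has 1 to 12 rows; each row shifts and turns the pose as measured when the row begins, along the tool's axes as they then stand; what a row does not reach is not made up. Full scale, the value 1, is 120 mm for a shift and 4 degrees for a turn. A row lasts 1/12 s, in which the tool goes at most 41.7 mm and 7.16 degrees, less where a joint would pass 70% of its speed; a pose out of reach is approached as far as the arm can. A call with a number of a shift or a turn outside -1 to 1 is refused whole. A call with a gripper value outside its range is refused whole. The fingers move at their own pace and stop on an object; FORCE is the grip in N (left out, the last holds). Time passes only in rows, so rows that do not move let the fingers close. It gives the time, the measured TCP pose, the force and the opening at its end, in the units of the state.
- bot.get_state(): the state, without advancing time (a new reading comes with each control period).
- bot.get_image(name): name is "scene" or "top" or "wrist"; returns a dict with "frame" (420x560x3 uint8, blue, green, red), "fx", "fy", "cx", "cy" (pixels), "k1" (the pictures are not rectified: a ray, as slopes to the right and down, at radius r is drawn at 1 + k1 r^2 times it, then the intrinsics apply), "camera_from_world" (4x4, takes a point from world to camera coordinates). Camera axes: x right, y up, looking along -z (the intrinsics and any distortion apply to the point x, -y, -z); pixel columns grow to the right and rows downward; lengths in m; the calibration is good to about 2 mm. A picture is of the moment at which its call begins. There is no depth.
- bot.finish_job(): hands the job in, once; it reports no verdict.
The state is a dict: "time": time; "q": joint angles; "dq": joint speeds; "tau": joint torques, N m; "tool_pos": TCP position; "orientation": TCP orientation; "contact_force": force on the tool from outside, world axes, zero at the start; "torque": the same for the moment, N m; "width": finger opening in m.
Only numpy, scipy, OpenCV 4.12 (cv2) and the standard library are available. Lean on these libraries where they do the work, as an engineer would, in place of code of your own. Each camera call takes 0.05 s, during which the arm holds its last target. There are 200 camera calls.

## Working session

There is one attempt and no reset: what is moved stays moved. The work goes in short steps, Python scripts to look and compute and a shell command to move; the robot and the scene stay as the last step left them, time stands still between calls to the robot, and variables do not carry over. Pictures are saved under pics/ and viewed, about 8 in all and at most 12, crops included, and the job is handed in when it is done.

```bash
mkdir -p pics; ls; cat > h.py <<'E'
import numpy as np, cv2
from plant import bot
def snap(n,f=None):
    im=bot.get_image(n)
    if f: cv2.imwrite('pics/'+f,im['frame'])
    return im
def ray(im,u,v):
    x=(u-im['cx'])/im['fx']; y=(v-im['cy'])/im['fy']
    k=im['k1']; a,b=x,y
    for _ in range(30):
        s=1+k*(a*a+b*b); a,b=x/s,y/s
    T=np.array(im['camera_from_world']); R=T[:3,:3]; o=-R.T@T[:3,3]
    d=R.T@np.array([a,-b,-1]); return o,d/np.linalg.norm(d)
def plane(im,u,v,z):
    o,d=ray(im,u,v); return o+d*(z-o[2])/d[2]
def proj(im,p):
    T=np.array(im['camera_from_world']); c=T[:3,:3]@np.array(p)+T[:3,3]
    a,b=c[0]/-c[2],-c[1]/-c[2]; s=1+im['k1']*(a*a+b*b)
    return np.array([im['cx']+im['fx']*a*s, im['cy']+im['fy']*b*s])
E
python3 - <<'E'
from h import *
for n in('top','scene'):
    im=snap(n,n+'0.png'); print(n,im['fx'],im['k1'],ray(im,im['cx'],im['cy']))
print(bot.get_state(),bot.tcp_to_grasp)
a=cv2.imread('pics/top0.png');b=cv2.imread('pics/scene0.png')
E
```

```text
pics
top 418.57033935782556 0.026584250401482972 (array([ 0.45096297, -0.11178681,  0.93430207]), array([ 0.08626091, -0.00862988, -0.9962352 ]))
scene 517.2072262631739 -0.16064048955070395 (array([-0.22039438, -0.62344619,  0.58141664]), array([ 0.73158312,  0.50246664, -0.4607748 ]))
{'time': 0.1, 'q': array([ 9.98983373e-01,  1.50902975e-01,  1.43790464e+00, -2.74163324e-05,
        1.55376002e+00, -1.33969968e-01]), 'dq': array([-0.00135729,  0.00037246, -0.00113631,  0.00191255,  0.00167825,
        0.00057411]), 'tau': array([ 2.05953424e-03, -7.14377260e+01, -5.71800220e+01, -2.30711885e-04,
        7.11971952e-03,  4.72933607e-06]), 'tool_pos': array([0.24369814, 0.52059172, 0.23078566]), 'orientation': array([-6.82213214e-01, -3.06630591e+00,  1.45186324e-03]), 'contact_force': array([-0.63486956, -0.95731959,  0.31779131]), 'torque': array([0.02558058, 0.04638393, 0.05007515]), 'width': 0.08541182611975216} 0.0187
```

View pics/top0.png

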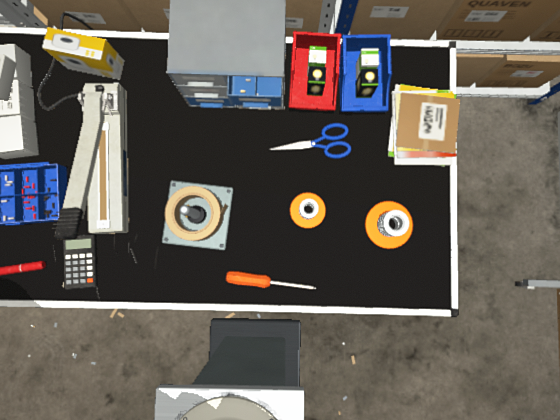

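View pics/scene0.png

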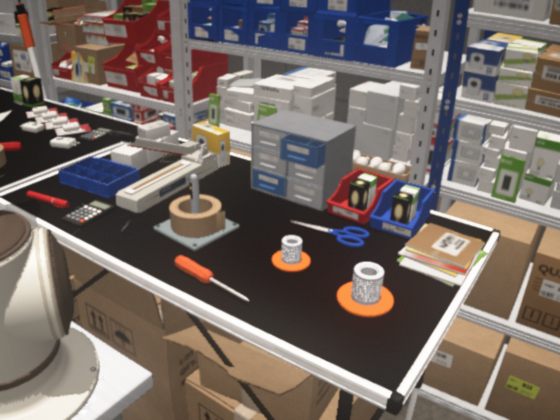

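The top view shows the small collar at (308,210), the larger decoy at (389,224), and the stand with its roll at (199,215). In the scene view the collar is at (291,250) and the spindle tip at (195,178). Next I'll measure them.

```bash
python3 - <<'E'
from h import *
im=snap('top'); f=im['frame']; hsv=cv2.cvtColor(f,cv2.COLOR_BGR2HSV)
m=cv2.inRange(hsv,(5,150,150),(20,255,255))
cs,_=cv2.findContours(m,cv2.RETR_EXTERNAL,cv2.CHAIN_APPROX_NONE)
for c in cs:
    if cv2.contourArea(c)>300:
        P=np.array([plane(im,*p[0],.005)[:2] for p in c],np.float32)
        print('orange',c.mean((0,1)),cv2.fitEllipse(P))
g=f[170:260,150:245]; h=hsv[170:260,150:245]
mm=cv2.inRange(g,(70,70,60),(255,255,255))
cs,_=cv2.findContours(mm,cv2.RETR_EXTERNAL,cv2.CHAIN_APPROX_NONE)
c=max(cs,key=cv2.contourArea)
P=np.array([plane(im,p[0][0]+150,p[0][1]+170,.01)[:2] for p in c],np.float32)
print('plate',cv2.minAreaRect(P))
mr=cv2.inRange(h,(8,50,100),(25,255,255))
cs,_=cv2.findContours(mr,cv2.RETR_EXTERNAL,cv2.CHAIN_APPROX_NONE)
c=max(cs,key=cv2.contourArea)
P=np.array([plane(im,p[0][0]+150,p[0][1]+170,.06)[:2] for p in c],np.float32)
print('roll',cv2.fitEllipse(P))
s=snap('scene')
cv2.imwrite('pics/crop1.png',np.hstack([cv2.resize(f[170:260,150:245],None,fx=4,fy=4),cv2.resize(s['frame'][160:250,150:245],None,fx=4,fy=4)]))
E
```

```text
orange [247.74747475 279.06060606] ((0.3862927258014679, -0.031972646713256836), (0.02653181366622448, 0.1154390498995781), 174.48194885253906)
orange [388.52985075 224.49253731] ((0.5144238471984863, -0.34112459421157837), (0.10448751598596573, 0.10487314313650131), 99.0509262084961)
orange [307.14 209.97] ((0.5421353578567505, -0.15954841673374176), (0.07804279774427414, 0.07841318845748901), 37.421295166015625)
plate ((0.5249477624893188, 0.08458426594734192), (0.14324508607387543, 0.14101429283618927), 84.67529296875)
roll ((0.5246921181678772, 0.08179013431072235), (0.11213678866624832, 0.11924517154693604), 9.566766738891602)
```

View pics/crop1.png

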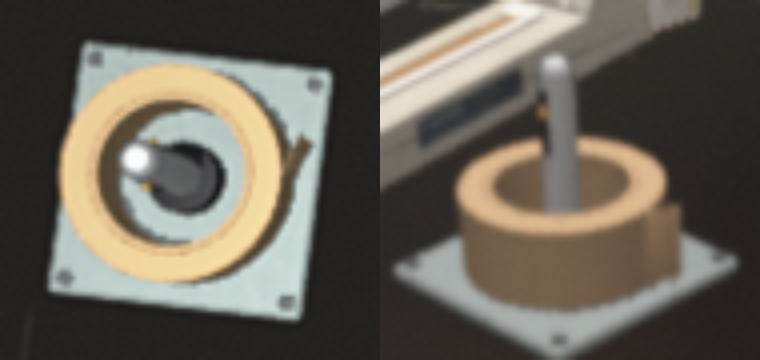

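The crops show the spindle tip at about (183.5,209.3) in the top view and (193.2,175.5) in the scene view. The balls show near top (188.7,205.5) and (186.7,216.7). I'll triangulate those and work out the first move.

```bash
cat >> h.py <<'E'
from scipy.spatial.transform import Rotation as Ro
def tri(a,b):
    (o1,d1),(o2,d2)=a,b
    A=np.stack([d1,-d2],1); t=np.linalg.lstsq(A,o2-o1,rcond=None)[0]
    p,q=o1+t[0]*d1,o2+t[1]*d2; return (p+q)/2,np.linalg.norm(p-q)
def delta(target):
    s=bot.get_state(); R=Ro.from_rotvec(s['orientation'])
    d=R.inv().apply(np.array(target)-s['tool_pos'])/.12
    print('t',s['time'],'pos',s['tool_pos'].round(4),'zaxis',R.as_matrix()[:,2].round(4),'F',s['contact_force'].round(2),'w',round(s['width'],4)); print('delta units',d.round(3),'yawx',R.as_matrix()[:2,0].round(3))
E
python3 - <<'E'
from h import *
t=snap('top');s=snap('scene')
print(tri(ray(t,183.5,209.3),ray(s,193.2,175.5)), plane(t,183.5,209.3,.134))
# ball at scene (542-380,108)/4
b=ray(s,150+162/4,160+108/4)
for p in((188.7,205.5),(186.7,216.7)): print(tri(ray(t,*p),b))
delta([.542,-.1595,.17])
E
```

```text
(array([0.5241589 , 0.08495667, 0.13215325]), np.float64(0.0013017967509754594)) [0.52440076 0.0839934  0.134     ]
(array([0.52964147, 0.08889047, 0.10112994]), np.float64(0.017575935426288256))
(array([0.51188448, 0.08327888, 0.10993788]), np.float64(0.0008590304624168652))
t 0.3 pos [0.2437 0.5207 0.2311] zaxis [-3.e-04 -4.e-04 -1.e+00] F [-1.17 -0.61 -0.78] w 0.0854
delta units [-4.654 -4.079  0.51 ] yawx [-0.906  0.424]
```

```bash
python3 -m inch '[[-0.24,-0.21,0,0,1],[-0.24,-0.21,0,0,1],[-0.24,-0.21,0,0,1],[-0.24,-0.21,0,0,1],[-0.24,-0.21,0,0,1],[-0.24,-0.21,0,0,1],[-0.24,-0.21,0,0,1],[-0.24,-0.21,0,0,1],[-0.24,-0.21,0,0,1],[-0.24,-0.21,0,0,1],[-0.24,-0.21,0,0,1],[-0.24,-0.21,0,0,1]]' 40; python3 -c "
from h import *
delta([.542,-.1595,.17])"
```

```text
time: 1.3
tool_pos: [0.4314, 0.0875, 0.2301]
orientation: [0.665, 3.069, 0.001]
contact_force: [1.0, 1.6, 0.1]
width: 0.0858
t 1.3 pos [0.4314 0.0875 0.2301] zaxis [ 0.0013  0.     -1.    ] F [1.05 1.58 0.11] w 0.0858
delta units [-1.69  -1.493  0.502] yawx [-0.91   0.414]
```

```bash
python3 -m inch '[[-0.24,-0.21,0.07,0,1],[-0.24,-0.21,0.07,0,1],[-0.24,-0.21,0.07,0,1],[-0.24,-0.21,0.07,0,1],[-0.24,-0.21,0.07,0,1],[-0.24,-0.21,0.07,0,1],[-0.15,-0.13,0.07,0,1],[0,0,0,0,1],[0,0,0,0,1]]' 40; python3 -c "
from h import *
delta([.542,-.1595,.17])
im=snap('wrist','w1.png'); print(proj(im,(.542,-.1595,.05)),proj(im,(.542,-.1595,.005)))"
```

```text
time: 2.05
tool_pos: [0.5401, -0.1645, 0.169]
orientation: [0.676, 3.063, 0.001]
contact_force: [-0.1, -0.1, -0.1]
width: 0.0852
t 2.05 pos [ 0.5401 -0.1645  0.169 ] zaxis [ 4.7e-03 -4.0e-04 -1.0e+00] F [-0.1  -0.1  -0.06] w 0.0852
delta units [ 0.003  0.044 -0.008] yawx [-0.907  0.421]
[284.23407516 204.29877156] [283.00011761 190.73740966]
```

View pics/w1.png

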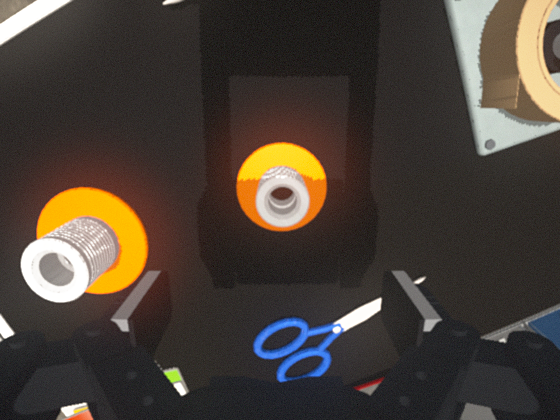

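The wrist view shows the collar under the hand, with its flange at about (282,187) and the top rim at (283,202). That is within about 3 px of prediction. I'll refine it and then descend.

```bash
python3 - <<'E'
from h import *
im=snap('wrist'); hsv=cv2.cvtColor(im['frame'],cv2.COLOR_BGR2HSV)
m=cv2.inRange(hsv,(4,150,120),(32,255,255))
cs,_=cv2.findContours(m,cv2.RETR_EXTERNAL,cv2.CHAIN_APPROX_NONE)
for c in cs:
    if cv2.contourArea(c)>1500:
        c=cv2.convexHull(c); P=np.array([plane(im,*p[0],.005)[:2] for p in c],np.float32)
        print(cv2.fitEllipse(P),cv2.minEnclosingCircle(P))
print(plane(im,283.5,202,.05))
delta([.542,-.1595,.015])
E
```

```text
((0.5115423202514648, -0.34041139483451843), (0.10624536126852036, 0.10810193419456482), 10.602058410644531) ((0.511644184589386, -0.3400517702102661), 0.053899411112070084)
((0.538802981376648, -0.15984970331192017), (0.07955297082662582, 0.07976497709751129), 38.02163314819336) ((0.5388621687889099, -0.15981055796146393), 0.04010199010372162)
[ 0.53995372 -0.1589259   0.05      ]
t 2.15 pos [ 0.5399 -0.1633  0.1695] zaxis [ 5.2e-03 -6.0e-04 -1.0e+00] F [-0.71  0.75  0.83] w 0.0858
delta units [0.004 0.034 1.287] yawx [-0.908  0.42 ]
```

```bash
python3 -m inch '[[0.01,0.03,0.14,0,1],[0,0,0.14,0,1],[0,0,0.14,0,1],[0,0,0.14,0,1],[0,0,0.14,0,1],[0,0,0.14,0,1],[0,0,0.14,0,1],[0,0,0.14,0,1],[0,0,0.05,0,1],[0,0,0,0,1],[0,0,0,0,1]]'; python3 -c "
from h import *
delta([.540,-.1597,.016])"
```

```text
time: 3.07
tool_pos: [0.5428, -0.1474, 0.033]
orientation: [0.649, 3.055, -0.001]
contact_force: [0.2, -1.1, 0.3]
width: 0.0855
t 3.0667 pos [ 0.5428 -0.1474  0.033 ] zaxis [ 0.0179 -0.0043 -0.9998] F [ 0.21 -1.05  0.27] w 0.0855
delta units [-0.018 -0.103  0.142] yawx [-0.913  0.407]
```

```bash
python3 -m inch '[[-0.02,-0.1,0,0,1],[0,0,0,0,1]]'; python3 -c "
from h import *
delta([.540,-.1597,.016])"; python3 -m inch '[[0,0,0,0,1]]'; python3 -c "
from h import *
delta([.540,-.1597,.016])"
```

```text
time: 3.23
tool_pos: [0.5408, -0.1594, 0.0353]
orientation: [0.646, 3.053, -0.002]
contact_force: [-0.1, -0.2, 1.1]
width: 0.0852
t 3.2333 pos [ 0.5408 -0.1594  0.0353] zaxis [ 0.0202 -0.0054 -0.9998] F [-0.08 -0.15  1.11] w 0.0852
delta units [ 0.008 -0.006  0.161] yawx [-0.914  0.405]
time: 3.32
tool_pos: [0.5411, -0.1598, 0.0363]
orientation: [0.646, 3.052, -0.002]
contact_force: [-1.2, 0.4, 0.0]
width: 0.0854
t 3.3167 pos [ 0.5411 -0.1598  0.0363] zaxis [ 0.0215 -0.0059 -0.9998] F [-1.21  0.41  0.05] w 0.0854
delta units [ 0.012 -0.003  0.169] yawx [-0.914  0.405]
```

```bash
python3 -c "
from h import *
print(bot.get_state()['q'].round(4))"; python3 -m inch '[[0.01,0,0.1,0,1],[0,0,0.085,0,1]]'; python3 -c "
from h import *
delta([.540,-.1597,.016]);print(bot.get_state()['q'].round(4))"
```

```text
[-0.4258  0.2577  1.7229  0.0039  1.139  -1.581 ]
time: 3.48
tool_pos: [0.5419, -0.1606, 0.0162]
orientation: [0.646, 3.046, -0.004]
contact_force: [-0.4, 0.4, -0.3]
width: 0.0853
t 3.4833 pos [ 0.5419 -0.1606  0.0162] zaxis [ 0.0265 -0.0082 -0.9996] F [-0.4   0.36 -0.31] w 0.0853
delta units [0.018 0.001 0.001] yawx [-0.914  0.406]
[-0.4265  0.2804  1.7411  0.004   1.0926 -1.5811]
```

```bash
python3 -m inch '[[0.015,0,0.008,0,0.2],[0,0,0.008,0,0.2],[0,0,0.008,0,0.2],[0,0,0.008,0,0.2]]' 40; python3 -c "
from h import *
delta([.540,-.1597,.016]);print(bot.get_state()['q'].round(4))"
```

```text
time: 3.82
tool_pos: [0.5391, -0.1594, 0.0094]
orientation: [0.647, 3.049, -0.003]
contact_force: [-16.5, 4.4, 38.2]
width: 0.0417
t 3.8167 pos [ 0.5391 -0.1594  0.0094] zaxis [ 0.0234 -0.0068 -0.9997] F [-16.49   4.39  38.21] w 0.0417
delta units [-0.009  0.    -0.055] yawx [-0.914  0.406]
[-0.4265  0.2852  1.751   0.004   1.0812 -1.581 ]
```

```bash
python3 -m inch '[[0,0,-0.04,0,0.2]]' 60; python3 -c "
from h import *
delta([.540,-.1597,.016])"; python3 -m inch '[[0,0,-0.02,0,0.2],[0,0,-0.1,0,0.2],[0,0,-0.1,0,0.2],[0,0,-0.1,0,0.2]]' 60; python3 -c "
from h import *
delta([.5245,.0845,.19]);print(bot.get_state()['q'].round(4));snap('scene','s2.png')"
```

```text
time: 3.9
tool_pos: [0.5388, -0.1592, 0.0137]
orientation: [0.647, 3.05, -0.003]
contact_force: [-0.3, -0.6, -1.1]
width: 0.041
t 3.9 pos [ 0.5388 -0.1592  0.0137] zaxis [ 0.0226 -0.0064 -0.9997] F [-0.29 -0.63 -1.14] w 0.041
delta units [-0.012  0.    -0.019] yawx [-0.914  0.406]
time: 4.23
tool_pos: [0.5371, -0.1584, 0.0537]
orientation: [0.647, 3.053, -0.001]
contact_force: [0.2, 1.0, -1.5]
width: 0.0408
t 4.2333 pos [ 0.5371 -0.1584  0.0537] zaxis [ 0.02   -0.0052 -0.9998] F [ 0.23  1.03 -1.52] w 0.0408
delta units [ 0.894  1.811 -1.148] yawx [-0.914  0.406]
[-0.4265  0.2314  1.7162  0.0038  1.1736 -1.5808]
```

View pics/s2.png

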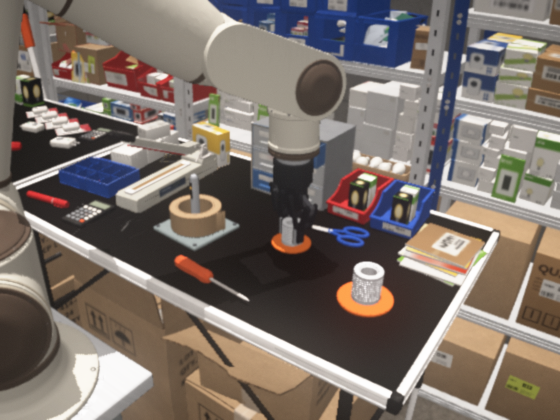

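The scene view shows the collar lifted in the jaws, with its flange at (291,240), down from row 259 on the screen before. The roll is untouched. Next I'll lift further and traverse.

```bash
python3 -m inch '[[0,0,-0.2,0,0.2],[0,0,-0.2,0,0.2],[0,0.05,-0.2,0,0.2],[0.1,0.2,-0.2,0,0.2],[0.12,0.23,-0.15,0,0.2],[0.12,0.23,-0.1,0,0.2],[0.12,0.23,-0.05,0,0.2],[0.12,0.23,0,0,0.2],[0.12,0.23,0,0,0.2],[0.12,0.23,0,0,0.2],[0.1,0.15,0,0,0.2]]' 60; python3 -c "
from h import *
delta([.5245,.0845,.19]);print(bot.get_state()['q'].round(4))"
```

```text
time: 5.2
tool_pos: [0.5207, 0.088, 0.2028]
orientation: [0.655, 3.035, -0.001]
contact_force: [0.3, -0.2, -1.0]
width: 0.041
t 5.2 pos [0.5207 0.088  0.2028] zaxis [ 0.036  -0.0087 -0.9993] F [ 0.31 -0.17 -1.05] w 0.041
delta units [-0.037 -0.014  0.108] yawx [-0.91   0.413]
[ 0.0273  0.0413  1.6146 -0.0097  1.4499 -1.117 ]
```

```bash
python3 - <<'E'
from h import *
w=snap('wrist');s=snap('scene');t=snap('top')
print(proj(s,(.5245,.0845,.134)),proj(t,(.5245,.0845,.134)))
a=cv2.resize(s['frame'][110:250,130:270],None,fx=3,fy=3,interpolation=cv2.INTER_CUBIC)
b=cv2.resize(t['frame'][150:270,130:250],(420,420),interpolation=cv2.INTER_CUBIC)
c=cv2.resize(w['frame'],(240,180))
o=np.zeros((600,840,3),np.uint8);o[:420,:420]=a;o[:420,420:]=b;o[420:,:240]=c
cv2.imwrite('pics/m3.png',o[:,:800])
E
```

```text
[193.72790573 174.74056591] [183.23617465 209.24146811]
```

View pics/m3.png

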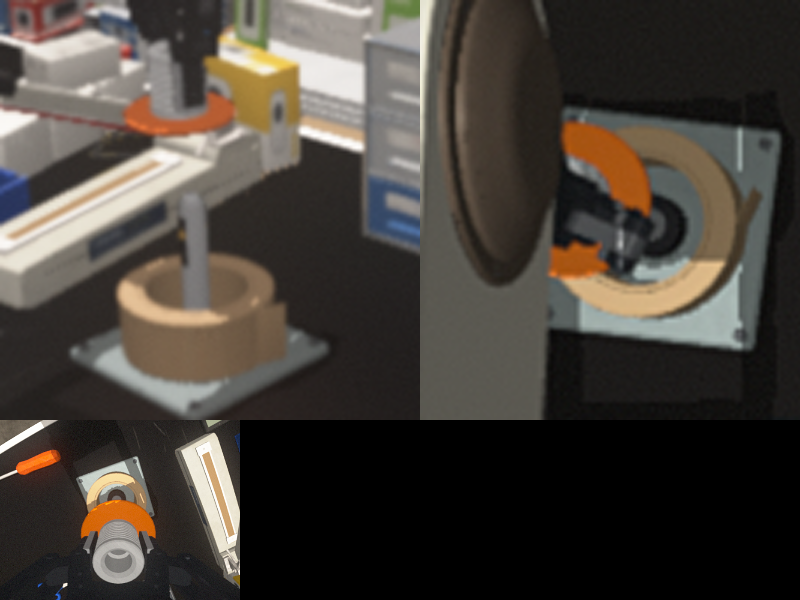

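The scene crop shows the flange about level, above and slightly left of the spindle. In the top crop the arm hides part of the flange. I'll fit the flange circle in both cameras and compare it with the spindle.

```bash
cat >> h.py <<'E'
from scipy.optimize import least_squares
def flange(im,z,box):
    u0,u1,v0,v1=box
    hsv=cv2.cvtColor(im['frame'],cv2.COLOR_BGR2HSV); m=np.zeros(hsv.shape[:2],np.uint8)
    m[v0:v1,u0:u1]=cv2.inRange(hsv[v0:v1,u0:u1],(3,150,90),(16,255,255))
    cs,_=cv2.findContours(m,cv2.RETR_EXTERNAL,cv2.CHAIN_APPROX_NONE)
    c=np.vstack([c for c in cs if cv2.contourArea(c)>20])
    P=np.array([plane(im,*p[0],z)[:2] for p in c])
    r=least_squares(lambda q:np.hypot(*(P-q).T)-.039,P.mean(0),loss='cauchy',f_scale=.0007)
    e=np.abs(r.fun)
    return r.x,(e<.0015).sum(),len(e)
E
python3 - <<'E'
from h import *
s=snap('scene');t=snap('top')
print('tip scene',plane(s,193.2,175.5,.134),'top',plane(t,183.5,209.3,.134))
for z in(.192,.196,.200):
    print(z,'scene',flange(s,z,(160,220,130,165)),'top',flange(t,z,(150,205,175,245)))
delta([.5245,.0845,.19])
E
```

```text
tip scene [0.52081616 0.08266272 0.134     ] top [0.52440076 0.0839934  0.134     ]
0.192 scene (array([0.53145007, 0.09517121]), np.int64(42), 89) top (array([0.52379502, 0.08590847]), np.int64(56), 117)
0.196 scene (array([0.52410961, 0.0878529 ]), np.int64(39), 89) top (array([0.52345955, 0.08515483]), np.int64(54), 117)
0.2 scene (array([0.51650226, 0.08081237]), np.int64(35), 89) top (array([0.52315208, 0.08440479]), np.int64(54), 117)
t 5.45 pos [0.521  0.0853 0.2022] zaxis [ 0.0351 -0.0094 -0.9993] F [ 0.59 -0.4  -1.86] w 0.041
delta units [-0.025  0.005  0.103] yawx [-0.91   0.413]
```

```bash
python3 -m inch '[[-0.015,-0.008,0.1,0,0.2],[0,0,0.1,0,0.2],[0,0,0.1,0,0.2]]' 60; python3 - <<'E'
from h import *
s=snap('scene');t=snap('top')
z=bot.get_state()['tool_pos'][2]-.0065
L=np.array([.566,-.824])
f=flange(s,z,(160,225,130,172));g=flange(t,z,(150,210,170,250))
print('lat scene: tip',plane(s,193.2,175.5,.134)[:2]@L,'fl',f,f[0]@L,'top',g, 'need',np.array([.5244,.0840])-g[0])
delta([.5245,.0845,.15])
E
```

```text
time: 5.7
tool_pos: [0.5251, 0.0807, 0.166]
orientation: [0.66, 3.03, -0.002]
contact_force: [0.1, -0.4, -1.1]
width: 0.0411
lat scene: tip 0.22666786706704045 fl (array([0.52995972, 0.08381077]), np.int64(35), 85) 0.23089712750659447 top (array([0.52674835, 0.07967331]), np.int64(42), 94) need [-0.00234835  0.00432669]
t 5.8 pos [0.524  0.0807 0.1643] zaxis [ 0.0351 -0.0099 -0.9993] F [-0.95  0.33 -1.43] w 0.041
delta units [0.014 0.03  0.119] yawx [-0.909  0.416]
```

```bash
cat > m.py <<'E'
from h import *
s=snap('scene');t=snap('top')
z=bot.get_state()['tool_pos'][2]-.0065
L=np.array([.566,-.824])
f=flange(s,z,(160,225,130,190));g=flange(t,z,(150,215,170,250))
n=np.array([.5244,.0840])-g[0]
R=Ro.from_rotvec(bot.get_state()['orientation'])
print('lat need scene',(.22667-f[0]@L).round(4),f[1:],'top',(n@L).round(4),g[1:],'need xy',n.round(4),'tool units',(R.inv().apply([*n,0])/.12).round(3))
delta([.5245,.0845,.15])
E
python3 -m inch '[[0.03,0.025,0.04,0,0.2]]' 60; python3 m.py
```

```text
time: 5.88
tool_pos: [0.5226, 0.084, 0.1595]
orientation: [0.663, 3.033, -0.004]
contact_force: [-0.6, 0.9, -0.2]
width: 0.041
lat need scene -0.0018 (np.int64(14), 85) top 0.0004 (np.int64(44), 95) need xy [ 0.0001 -0.0005] tool units [-0.002 -0.003  0.   ]
t 5.9833 pos [0.5216 0.0849 0.1583] zaxis [ 0.0334 -0.0099 -0.9994] F [-0.7  -1.19 -1.24] w 0.0411
delta units [-0.021  0.007  0.07 ] yawx [-0.909  0.416]
```

```bash
python3 -m inch '[[0,0,0.08,0,0.2]]' 60; python3 -c "
from h import *
delta([.5218,.0846,.14])"; python3 -m inch '[[0.005,0,0.06,0,0.2]]'; python3 m.py; python3 -c "
from h import *
delta([.5218,.0846,.13])"
```

```text
time: 6.07
tool_pos: [0.5227, 0.0849, 0.1501]
orientation: [0.661, 3.033, -0.003]
contact_force: [1.0, 0.5, -0.3]
width: 0.0412
t 6.0667 pos [0.5227 0.0849 0.1501] zaxis [ 0.0361 -0.0098 -0.9993] F [ 0.99  0.46 -0.26] w 0.0412
delta units [ 0.008 -0.006  0.084] yawx [-0.909  0.416]
time: 6.15
tool_pos: [0.5223, 0.0851, 0.1421]
orientation: [0.661, 3.033, -0.003]
contact_force: [0.6, -0.8, -1.2]
width: 0.0409
lat need scene -0.0011 (np.int64(29), 85) top -0.0143 (np.int64(11), 89) need xy [0.0008 0.0179] tool units [ 0.056  0.138 -0.001]
t 6.25 pos [0.5219 0.0851 0.1416] zaxis [ 0.0346 -0.0098 -0.9994] F [ 0.04  0.01 -1.12] w 0.041
delta units [-0.025  0.005 -0.069] yawx [-0.909  0.416]
t 6.25 pos [0.5219 0.0851 0.1416] zaxis [ 0.0346 -0.0098 -0.9994] F [ 0.04  0.01 -1.12] w 0.041
delta units [ 0.002 -0.005  0.097] yawx [-0.909  0.416]
```

```bash
D='from h import *
delta([.5218,.0846,.12])'; python3 -m inch '[[0.002,-0.004,0.05,0,0.2]]' 40; python3 -c "$D"; python3 -m inch '[[0.002,0,0.04,0,0.2]]'; python3 -c "$D"
```

```text
time: 6.33
tool_pos: [0.5222, 0.0848, 0.1363]
orientation: [0.661, 3.033, -0.003]
contact_force: [0.1, 0.6, -0.5]
width: 0.0409
t 6.3333 pos [0.5222 0.0848 0.1363] zaxis [ 0.0363 -0.0098 -0.9993] F [ 0.09  0.63 -0.48] w 0.0409
delta units [ 0.007 -0.004  0.136] yawx [-0.909  0.416]
time: 6.42
tool_pos: [0.5221, 0.0848, 0.131]
orientation: [0.661, 3.033, -0.003]
contact_force: [0.6, -0.2, -0.9]
width: 0.0411
t 6.4167 pos [0.5221 0.0848 0.131 ] zaxis [ 0.0361 -0.0098 -0.9993] F [ 0.64 -0.19 -0.88] w 0.0411
delta units [ 0.005 -0.003  0.091] yawx [-0.909  0.416]
```

```bash
python3 - <<'E'
from h import *
s=snap('scene');w=snap('wrist')
a=cv2.resize(s['frame'][120:250,130:260],None,fx=3,fy=3,interpolation=cv2.INTER_CUBIC)
b=cv2.resize(w['frame'][190:420,170:400],(390,390))
cv2.imwrite('pics/m4.png',np.hstack([a,b]));delta([.5218,.0846,.12])
E
```

```text
t 6.5167 pos [0.5218 0.0848 0.1307] zaxis [ 0.0352 -0.0098 -0.9993] F [ 0.3  -0.18 -0.57] w 0.0405
delta units [ 0.003 -0.002  0.089] yawx [-0.909  0.416]
```

View pics/m4.png

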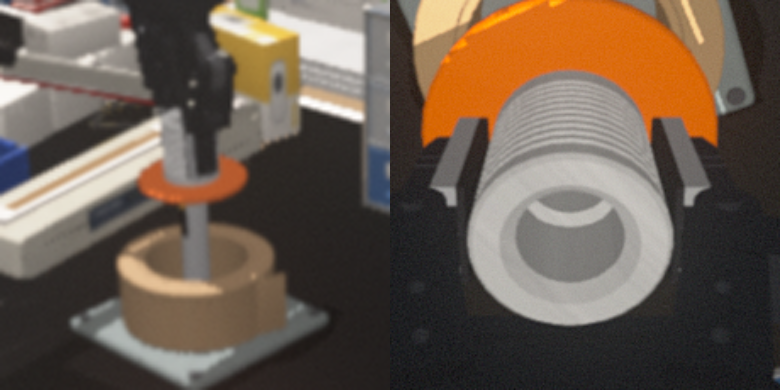

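The scene crop shows the flange threaded over the spindle top, centred and level, with the roll in place. The ball slot is just below the flange at crop (182,215). I'll now push down in small steps and watch the force.

```bash
D='from h import *
delta([.5218,.0846,.12])'; for i in 1; do python3 -m inch '[[0.001,0,0.025,0,0.2]]' >/dev/null; python3 -c "$D"; python3 -m inch '[[0.001,0,0.025,0,0.2]]'>/dev/null; python3 -c "$D";  python3 -m inch '[[0.001,0,0.02,0,0.2]]'>/dev/null; python3 -c "$D"; done
```

```text
t 6.6 pos [0.5221 0.0848 0.1281] zaxis [ 0.0361 -0.0098 -0.9993] F [ 0.4   0.04 -0.51] w 0.0407
delta units [ 0.004 -0.003  0.067] yawx [-0.909  0.416]
t 6.6833 pos [0.5222 0.0849 0.1249] zaxis [ 0.0363 -0.0098 -0.9993] F [ 0.16 -0.12 -1.41] w 0.0407
delta units [ 0.004 -0.004  0.041] yawx [-0.909  0.416]
t 6.7667 pos [0.5222 0.0849 0.1224] zaxis [ 0.0365 -0.0098 -0.9993] F [-0.61 -0.68 -0.63] w 0.0407
delta units [ 0.003 -0.004  0.019] yawx [-0.909  0.416]
```

```bash
D='from h import *
delta([.5218,.0846,.12])';  python3 -m inch '[[0.002,-0.002,0.02,0,0.2]]' >/dev/null; python3 -c "$D"; python3 -m inch '[[0.002,0,0.02,0,0.2]]'>/dev/null; python3 -c "$D";  python3 -m inch '[[0.001,0,0.02,0,0.2]]'>/dev/null; python3 -c "$D"
```

```text
t 6.85 pos [0.5221 0.0848 0.1198] zaxis [ 0.0366 -0.0098 -0.9993] F [ 1.23 -1.41 -0.73] w 0.0407
delta units [ 0.001 -0.002 -0.002] yawx [-0.909  0.416]
t 6.9333 pos [0.5219 0.0848 0.1171] zaxis [ 0.0367 -0.0098 -0.9993] F [-0.24  0.37 -1.47] w 0.0413
delta units [-0.001 -0.002 -0.024] yawx [-0.909  0.416]
t 7.0167 pos [0.522  0.0849 0.1146] zaxis [ 0.037  -0.0097 -0.9993] F [-0.23  0.64  2.57] w 0.0409
delta units [-0.001 -0.002 -0.045] yawx [-0.909  0.416]
```

```bash
D='from h import *
delta([.5218,.0846,.12])';  python3 -m inch '[[0.001,-0.001,0.02,0,0.2]]' >/dev/null; python3 -c "$D"; python3 -m inch '[[0.001,0,0.02,0,0.2]]'>/dev/null; python3 -c "$D"
```

```text
t 7.1 pos [0.5222 0.0848 0.1123] zaxis [ 0.0378 -0.0097 -0.9992] F [-1.53  0.63  4.5 ] w 0.0411
delta units [-0.    -0.003 -0.064] yawx [-0.909  0.416]
t 7.1833 pos [0.5224 0.0848 0.11  ] zaxis [ 0.0385 -0.0098 -0.9992] F [-0.26 -0.53  3.84] w 0.0405
delta units [ 0.    -0.003 -0.083] yawx [-0.909  0.416]
```

```bash
D='from h import *
delta([.5221,.0847,.087])'; for _ in 1; do python3 -m inch '[[0.001,-0.001,0.02,0,0.2]]' >/dev/null; python3 -c "$D"; python3 -m inch '[[0.001,-0.001,0.02,0,0.2]]'>/dev/null; python3 -c "$D";  python3 -m inch '[[0.001,0,0.02,0,0.2]]'>/dev/null; python3 -c "$D";  python3 -m inch '[[0.001,0,0.02,0,0.2]]'>/dev/null; python3 -c "$D"; done
```

```text
t 7.2667 pos [0.5224 0.0847 0.1075] zaxis [ 0.0388 -0.0097 -0.9992] F [-0.3   0.03  3.37] w 0.0408
delta units [ 0.009 -0.003  0.171] yawx [-0.909  0.416]
t 7.35 pos [0.5224 0.0847 0.105 ] zaxis [ 0.0392 -0.0097 -0.9992] F [-0.21 -0.28  2.58] w 0.0407
delta units [ 0.009 -0.002  0.15 ] yawx [-0.909  0.416]
t 7.4333 pos [0.5225 0.0847 0.1025] zaxis [ 0.0394 -0.0097 -0.9992] F [-0.74 -0.35  2.87] w 0.0409
delta units [ 0.008 -0.002  0.129] yawx [-0.909  0.416]
t 7.5167 pos [0.5225 0.0847 0.0998] zaxis [ 0.0394 -0.0097 -0.9992] F [-0.37  0.76  3.45] w 0.0411
delta units [ 0.007 -0.002  0.107] yawx [-0.909  0.416]
```

```bash
D='from h import *
delta([.5221,.0847,.087])'; for _ in 1; do python3 -m inch '[[0.001,-0.001,0.016,0,0.2]]' >/dev/null; python3 -c "$D"; python3 -m inch '[[0.001,-0.001,0.016,0,0.2]]'>/dev/null; python3 -c "$D";  python3 -m inch '[[0.001,0,0.012,0,0.2]]'>/dev/null; python3 -c "$D"; done
```

```text
t 7.6 pos [0.5224 0.0846 0.0976] zaxis [ 0.0394 -0.0097 -0.9992] F [-0.39 -0.56  3.39] w 0.0411
delta units [ 0.006 -0.001  0.088] yawx [-0.909  0.416]
t 7.6833 pos [0.5223 0.0846 0.0954] zaxis [ 0.0394 -0.0097 -0.9992] F [ 0.66 -0.01  1.11] w 0.0407
delta units [ 0.005 -0.     0.07 ] yawx [-0.909  0.416]
t 7.7667 pos [0.5221 0.0846 0.0935] zaxis [ 0.0391 -0.0096 -0.9992] F [ 2.58 -0.74 -0.52] w 0.0409
delta units [0.003 0.    0.054] yawx [-0.909  0.416]
```

```bash
D='from h import *
delta([.5221,.0847,.087])'; python3 -m inch '[[0.001,0,0.006,0,0.2]]' >/dev/null; python3 -c "$D"
```

```text
t 7.85 pos [0.5219 0.0846 0.0922] zaxis [ 0.0387 -0.0097 -0.9992] F [ 1.54  1.03 -1.5 ] w 0.0408
delta units [0.001 0.001 0.044] yawx [-0.909  0.416]
```

```bash
D='from h import *
delta([.5221,.0847,.087])'; python3 -m inch '[[0,0,0.004,0,0.2]]' >/dev/null; python3 -c "$D";python3 -m inch '[[0,0,0.004,0,0.2]]' >/dev/null; python3 -c "$D"
```

```text
t 7.9333 pos [0.5217 0.0846 0.0913] zaxis [ 0.038  -0.0096 -0.9992] F [-1.15  0.58 -1.09] w 0.0409
delta units [-0.001  0.002  0.036] yawx [-0.909  0.416]
t 8.0167 pos [0.5216 0.0846 0.0906] zaxis [ 0.0375 -0.0097 -0.9993] F [-0.09  0.42 -0.09] w 0.0413
delta units [-0.002  0.002  0.03 ] yawx [-0.909  0.416]
```

```bash
D='from h import *
delta([.5216,.0846,.087])'; python3 -m inch '[[0,0,0.005,0,0.2]]' >/dev/null; python3 -c "$D";python3 -m inch '[[0,0,0.004,0,0.2]]' >/dev/null; python3 -c "$D"
```

```text
t 8.1 pos [0.5216 0.0846 0.0899] zaxis [ 0.0374 -0.0097 -0.9993] F [1.44 1.03 0.91] w 0.0412
delta units [ 0.001 -0.     0.024] yawx [-0.909  0.416]
t 8.1833 pos [0.5217 0.0846 0.0895] zaxis [ 0.0375 -0.0097 -0.9992] F [-0.31  0.5   2.52] w 0.0409
delta units [ 0.002 -0.     0.021] yawx [-0.909  0.416]
```

The click shows clearly: drag of about 4 N, then a drop to negative at TCP z≈0.092, a free stretch at 0.091, and a rise from 0.090. I'll ease back to the free zone, hold there, and then open.

```bash
D='from h import *
delta([.5216,.0846,.091])'; python3 -m inch '[[0,0,-0.006,0,0.2]]' >/dev/null; python3 -c "$D";python3 -m inch '[[0,0,0,0,0.2],[0,0,0,0,0.2]]' >/dev/null; python3 -c "$D"
```

```text
t 8.2667 pos [0.5216 0.0846 0.0901] zaxis [ 0.0374 -0.0097 -0.9993] F [ 0.45 -1.37 -2.06] w 0.0409
delta units [-0.     0.    -0.007] yawx [-0.909  0.416]
t 8.4333 pos [0.5216 0.0846 0.0903] zaxis [ 0.0375 -0.0097 -0.9992] F [ 1.15 -0.32 -1.36] w 0.0413
delta units [ 0.    -0.    -0.006] yawx [-0.909  0.416]
```

```bash
D='from h import *
delta([.5216,.0846,.091])'; python3 -m inch '[[0,0,0,0,0.2],[0,0,0,0,0.2]]' >/dev/null; python3 -c "$D";python3 -m inch '[[0,0,0,0,1],[0,0,0,0,1],[0,0,0,0,1],[0,0,0,0,1],[0,0,0,0,1]]'; python3 -c "$D"
```

```text
t 8.6 pos [0.5216 0.0846 0.0903] zaxis [ 0.0375 -0.0097 -0.9993] F [ 1.05  0.3  -1.24] w 0.0408
delta units [-0.     0.    -0.006] yawx [-0.909  0.416]
time: 9.02
tool_pos: [0.5216, 0.0846, 0.0905]
orientation: [0.661, 3.032, -0.002]
contact_force: [0.4, 0.2, -0.6]
width: 0.0857
t 9.0167 pos [0.5216 0.0846 0.0905] zaxis [ 0.0375 -0.0097 -0.9992] F [ 0.4   0.19 -0.64] w 0.0857
delta units [-0.     0.    -0.004] yawx [-0.909  0.416]
```

```bash
python3 -m inch '[[0,0,-0.05,0,1],[0,0,-0.1,0,1],[0,0,-0.2,0,1],[0,0,-0.2,0,1],[0,0,-0.2,0,1],[0,0,-0.2,0,1],[0.2,0,-0.2,0,1],[0.2,0,-0.1,0,1]]'; python3 - <<'E'
from h import *
s=snap('scene');t=snap('top')
a=cv2.resize(s['frame'][120:250,130:260],None,fx=3,fy=3,interpolation=cv2.INTER_CUBIC)
b=cv2.resize(t['frame'][150:270,130:250],(390,390),interpolation=cv2.INTER_CUBIC)
cv2.imwrite('pics/m5.png',np.hstack([a,b]))
for z in (.08,.083): print(z,flange(s,z,(160,225,130,215)),flange(t,z,(150,240,170,260)))
E
```

```text
time: 9.68
tool_pos: [0.4713, 0.105, 0.2486]
orientation: [0.665, 3.034, -0.004]
contact_force: [0.8, -0.0, 0.7]
width: 0.0854
0.08 (array([0.52746853, 0.08830013]), np.int64(29), 94) (array([0.52550067, 0.08450752]), np.int64(110), 110)
0.083 (array([0.52331806, 0.08432436]), np.int64(28), 94) (array([0.52527236, 0.08382237]), np.int64(109), 110)
```

View pics/m5.png

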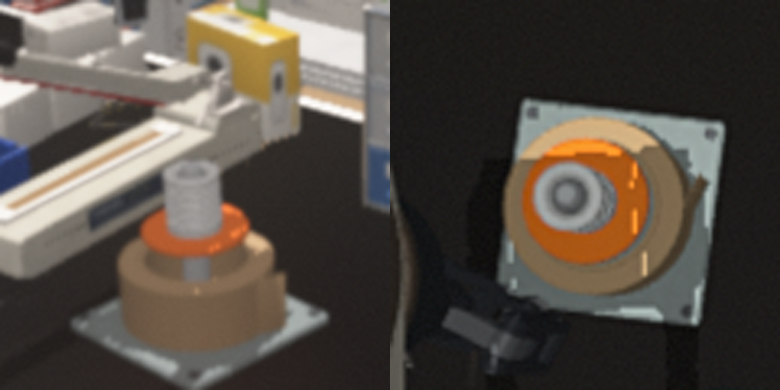

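The final view shows the collar standing on the spindle above the roll, with a gap under its flange. It is centred to within about 1 mm, the roll has not moved, and the gripper is clear.

```bash
python3 -c "
from plant import bot
print(bot.finish_job())"
```

```text
the job is handed in; nothing more can be done
None
```

The collar is on the spindle and, going by the force trace, locked on the balls. I let go at the click and handed the job in at about 9.8 s of the 64 s. No verdict was reported.

**The click:** Going down, the contact force reached about +4.5 N as the mouth met the balls, then about +3 N of drag. It fell to about −1.5 N, ran free at about −1 N (the weight carried), then rose to about +2.5 N. I stopped there, eased back to the free zone, held for about 0.3 s and then opened the fingers. On the spindle I read nothing above about 5 N.

**Last checks:** The pictures show the collar flange down and held clear above the roll, the roll still in place and the gripper away. The top camera puts the collar within about 1 mm of the spindle's axis.

**What disagreed or went wrong:**
- **Early press:** while closing on the collar, the hand drifted down and pressed on the flange against the table with about 38 N for a moment. I eased it off at once.
- **Hand tilt:** the tool drifted to about 0.04 rad of tilt. The flange looks very slightly tilted in the scene view, which should be well under the 0.15 rad limit, but I did not measure it.
- **Scene camera:** its flange fit had few good points (about 29 of 94), so I relied on the top view.
- **Balls not seen:** they cannot be seen inside the collar, so the lock rests on the force trace. I estimate the collar's middle at 102 to 106 mm, within the 85 to 114 mm allowed.

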